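# Function-test an emergency stop and re-arm it

### The job

Function-test the cordless emergency-stop station on the bench: press its red mushroom head in until it latches and stays in by itself, then push a lobe of the head round clockwise (seen from above, as the white arrows show) until the head pops out again, and only then press the blue reset button to re-arm the circuit. Do it with the fingertips, without shoving or lifting the station or disturbing the two vials and the crucible beside it.

Things in the scene. Friction and masses are not known exactly. Their poses are not given: they have to be found in the camera images.
- station: Box 180 x 95 x 60 mm, grey case, yellow cover (flat top 60 mm above the bench), 1.6 kg, loose on rubber feet (slides at a sideways push of about 8 N). Origin: centre of the underside. x: along its length from red mushroom to blue reset; z up. Mushroom axis at x = -43 mm, y = 0; reset at x = +55 mm, y = 0. Stub antenna, 9 mm thick, top 64 mm high, at x = +96, y = +26 mm.
- mushroom_top (a point): Centre of the top of the red head, on its axis; 98 mm above the bench when out. Slightly domed hub, radius 24.5 mm, with three lobes 120 degrees apart, each 16 mm wide, rounded end 36 mm from the axis; lobe tops lie 5 mm, undersides 19 mm below this point. Below the head a black collar, radius 26 mm up to 3 mm and 20.5 mm up to 8 mm above the cover. Latched, the head is 6.5 mm lower.
- mushroom_in (a joint): How far the mushroom head is pressed in, in m: 0 fully out, 0.008 at the bottom stop. It must be pressed at least 6.5 mm for the latch to catch; pressing takes about 2 N at first and 7 N at the bottom. When let go it stays latched at about 6.5 mm. Turning the head releases it and a spring pushes it out.
- mushroom_turn (a joint): Turn of the mushroom head on its stem, rad, growing clockwise seen from above: 0 at rest, end stop at 0.95. A spring turns it back to 0 when it is let go. The latch lets go at a turn of about 0.7; pushing a lobe 28 mm from the axis takes about 1 N at first and 2 N there.
- reset_top (a point): Centre of the flat top of the round blue reset button, 29 mm across, 74 mm above the bench when out; it stands 9 mm proud of its metal bezel.
- reset (a joint): How far the blue reset button is pressed, in m: 0 out, 0.005 at the stop; takes about 4 N to press fully; springs back.
- vial: Bystander: glass sample vial with red cap, 27 mm across, 70 mm high, upright and loose; origin at the centre of its underside.
- crucible: Bystander: small white porcelain crucible with knobbed lid (one piece), 48 mm across, 48 mm high, loose; origin at the centre of its underside.
- lobe (a point): Point in the lobe that points 60 degrees to the left (+y) of the station's +x at rest: 28 mm from the mushroom's axis, at half the lobe's height. Turns with the head. The other lobes are 120 degrees on either side, so one points along the station's -x; the gaps are midway between. Clockwise from above moves this lobe towards the station's +x.
- vial_b: Bystander: glass sample vial with black cap, 27 mm across, 70 mm high, upright and loose; origin at the centre of its underside.

How it is judged:
On the way, in this order (a step that is already met when the one before it is completed fails the run):
1. the mushroom head is latched in and stays in with nothing touching the station (value of joint mushroom_in above 0.0055 m and contact force between each of the fingers, the arm and station below 0.3 N), for 0.25 s.
2. the head has been turned clockwise and has popped out (value of joint mushroom_turn above 0.35 rad and value of joint mushroom_in below 0.002 m), for 0.04 s.
3. the reset button is pressed with the mushroom out (value of joint reset above 0.003 m and value of joint mushroom_in below 0.002 m), for 0.06 s.
At the end, for the whole second after the job is handed in: The mushroom head is fully out (within 1.5 mm) and turned back to rest (within 0.12 rad), the reset button is out (within 1 mm), the station stands level and still within 20 mm of where it was, and the two vials and the crucible stand within 15 mm of where they were (value of joint mushroom_in below 0.0015 m and value of joint mushroom_turn below 0.12 rad and value of joint reset below 0.001 m and distance of station from where it was at the start of the episode below 0.02 m and angle between station's own z axis and vertical below 0.03 rad and linear speed of station below 0.01 m/s and distance of each of vial, vial_b, crucible from where it was at the start of the episode below 0.015 m and angle between each of vial, crucible, vial_b's own z axis and vertical below 0.1 rad); the robot touches nothing.
It fails at once if the reset button is pressed while the mushroom is in (value of joint each of reset, mushroom_in above 0.003 m).
It fails at once if the station is shoved more than 20 mm, lifted or tipped (distance of station from where it was at the start of the episode above 0.02 m or height (world z) of station above 0.008 m or angle between station's own z axis and vertical above 0.1 rad).
It fails at once if a vial or the crucible is lifted, knocked over or pushed more than 15 mm (distance of any of vial, vial_b, crucible from where it was at the start of the episode above 0.015 m or angle between any of vial, crucible, vial_b's own z axis and vertical above 0.3 rad).
It also fails if it takes over 48 s, if anything falls off the work surface, if the arm or the gripper's body presses on something with over 40 N, if the wrist force passes 120 N, or if a joint passes its speed limit or range.

### The arm

A 6-joint arm with a two-finger parallel gripper is mounted at the origin on a cart in front of the work surface, level with it; the furniture and walls round the work are solid. World frame = base frame: x ahead of the robot, y to its left, z up, the work surface at z = 0. Lengths are in m, angles in rad, forces in N, time in s.
With the tool pointing down it reaches from about 0.375 to 0.825 m from the base axis. Payload 5.5 kg.
Tool frame: the origin (TCP) lies at the very end of the fingers, on their centre line; the grasp point (between the pads) lies arm.grasp_offset behind it (arm.grasp_offset is the distance from the TCP to the grasp point, in m); z points along the fingers, y is the direction in which the jaws open and shut (so a half turn about z gives the same grasp; the last joint's range is limited). The gripper opens to 85 mm and grips with 20 to 120 N. Pads are 22 mm wide; open, the fingers measure 114 mm over their backs; the gripper's body (76 mm by 85 mm) begins 54 mm behind the grasp point. The pads swing forward as they close: fully open they stand 13 mm farther back than shut.
Start: joints at [1.224, 0.314, -0.047, 1.21, 0, 1.571], TCP at [0.204, 0.564, 0.198] pointing down, gripper open.
Joint ranges: [-2.67, 2.67], [-0.69, 1.73], [-1.03, 1.25], [-2.08, 2.16], [-1.42, 1.45], [-3.14, 3.14]. Speed limits (rad/s): [2.39, 2.39, 3.01, 3.14, 3.14, 3.14].

### API

Orientations are given as a rotation vector (axis times angle).
In Python, from workcell import arm gives the robot as it stands. The module is installed in compiled form; this text tells all that it offers.
- The arm moves only by the tool play_rows, never from a script. Its argument "targets" is text: rows parted by semicolons, each of 5 numbers parted by spaces: the shift along the tool's x, y, z in cm, then the turn about the tool's z in rad, then the opening, from -1 (shut) to 1 (fully open), so that 0 is half open. In form: tx ty tz roll gripper; .... A call has 1 to 12 rows; each row is the pose to reach, as a shift and turn from the pose commanded when the call began, along the tool's axes at that moment; what a row does not reach only later rows make up. A row lasts 1/12 s, in which the tool goes at most 41.7 mm and 7.16 degrees, less where a joint would pass 70% of its speed; a pose out of reach is approached as far as the arm can. A call with a gripper value outside its range is refused whole. The fingers move at their own pace and stop on an object; the grip force is fixed at half the most. Time passes only in rows, so rows that repeat a pose let the fingers close. It gives the time, the measured TCP pose, the force and the opening at its end, in the units of the state.
- arm.sense(): the state, without advancing time (a new reading comes with each control period).
- arm.camera(name): name is "scene" or "top" or "wrist"; returns the picture (480x640x3 uint8, blue, green, red); there is no depth.
- arm.camera_model(name): a dict with "fx", "fy", "cx", "cy" (pixels), "R" (3x3) and "t" (3): a world point X has camera coordinates R X + t; the wrist camera has in their place "T_tool_cam" (4x4, takes a point from camera to tool coordinates, whose origin is the TCP and whose axes are the flange's). Camera axes: x right, y down, z forward; pixel columns grow to the right and rows downward; lengths in m; the calibration is good to about 2 mm. The wrist camera is an equidistant fisheye: a pixel r from the principal point sees the ray r / f radians off the axis. A picture is of the moment at which its call begins: read the wrist's pose just before it. camera_model takes no time and is no camera call.
- arm.hand_in(): hands the job in, once; it reports no verdict.
Trained networks look in the newest picture that a camera, given by its name, has taken for a name from the list of things; names that differ only in an ending like _2 or _b are one class to them, and where a whole thing is asked for, a point or a joint stands for the part that bears it (a point fixed in the world has none). Each returns a list of dicts, best first, with "conf" (0 to 1); they miss things now and then, are a little off and sometimes report something else, mostly with a low value. They report only what shows in the picture. A call takes as long as a camera call.
- arm.outline_of(name, camera): "mask" (480x640 bool, what is visible of it) and "bbox" ([left, top, right, bottom] in pixels, round what is visible of it).
The state is a dict: "t": time; "joints": joint angles; "joint_vel": joint speeds; "tau": joint torques, N m; "position": TCP position; "ee_rot": TCP orientation; "contact_force": force on the tool from outside, world axes, zero at the start; "torque": the same for the moment, N m; "opening": finger opening in m.
Only numpy, scipy, OpenCV 4.12 (cv2) and the standard library are available. Lean on these libraries where they do the work, as an engineer would, in place of code of your own. Each camera call takes 0.05 s, during which the arm holds its last target.

## Working session

There is one attempt and no reset: what is moved stays moved. The work goes in short steps, Python scripts to look and compute and a tool call to move; the robot and the scene stay as the last step left them, time stands still between calls to the robot, and variables do not carry over. Pictures are saved under pics/ and viewed, and the job is handed in when it is done.

Besides the shell and the picture viewer there is one more tool, called as name(argument=value, ...), one argument or row to a line, values as JSON. play_rows: Moves the arm, as the interface text tells. Its arguments: {"type":"object","properties":{"targets":{"type":"string"}},"required":["targets"]}

```bash
mkdir -p pics; python3 - <<'E'
from workcell import arm
import cv2
s=arm.sense()
print(s['t'],s['position'],s['ee_rot'],s['opening'],arm.grasp_offset)
for c in ['scene','top','wrist']:
    im=arm.camera(c); cv2.imwrite(f'pics/{c}0.png',im)
    print(c,arm.camera_model(c))
for c in ['scene','top','wrist']:
    for n in ['station','mushroom_top','reset_top','vial','crucible']:
        for d in arm.outline_of(n,c)[:3]: 
            import numpy as np
            m=d['mask']; ys,xs=np.nonzero(m)
            print(c,n,round(d['conf'],2),d['bbox'],xs.mean().round(1),ys.mean().round(1))
print(arm.sense()['t'])
E
```

```text
0.0 [0.20370764 0.56368927 0.19765386] [-5.41883255e-01 -3.09419026e+00  2.58657736e-03] 0.08523333164383841 0.0187
scene {'fx': 461.9466326489007, 'fy': 461.9466326489007, 'cx': 324.0549493667583, 'cy': 246.88218232793534, 'R': array([[ 1.08233154e-01, -9.94125388e-01,  5.45408163e-04],
       [-6.63003434e-01, -7.25917784e-02, -7.45088505e-01],
       [ 7.40750992e-01,  8.02816713e-02, -6.66965383e-01]]), 't': array([-0.23038067,  0.46096173,  0.4716151 ])}
top {'fx': 563.2250809827955, 'fy': 563.2250809827955, 'cx': 312.2221641996121, 'cy': 235.98626798371038, 'R': array([[ 0.01184308, -0.99973952, -0.01950972],
       [-0.99402531, -0.0096537 , -0.10872203],
       [ 0.10850537,  0.02068076, -0.99388072]]), 't': array([-0.15929042,  0.62047035,  0.88401133])}
wrist {'fx': 371.64829954431775, 'fy': 371.64829954431775, 'cx': 319.80240958873225, 'cy': 233.90319059241165, 'T_tool_cam': array([[-7.16527039e-04, -9.49851385e-01, -3.12700869e-01,
         8.04165110e-02],
       [ 9.99999578e-01, -5.00684333e-04, -7.70548001e-04,
        -1.62368863e-03],
       [ 5.75341659e-04, -3.127
[... 272 characters left out ...]
reset_top 0.51 [305.2, 233.3, 316.7, 246.2] 309.9 240.0
scene reset_top 0.21 [282.5, 230.5, 348.7, 319.4] 316.5 274.5
scene vial 0.94 [350.4, 261.4, 366.1, 295.8] 360.1 276.5
scene vial 0.76 [342.2, 225.3, 355.5, 260.7] 348.5 243.6
scene crucible 0.71 [256.5, 260.6, 280.2, 281.2] 266.5 268.7
top station 0.62 [266.2, 186.3, 353.0, 311.7] 308.2 249.2
top mushroom_top 0.6 [294.5, 256.6, 331.8, 296.3] 315.8 273.9
top reset_top 0.76 [288.2, 209.0, 308.4, 224.5] 297.7 215.1
top vial 0.78 [335.2, 187.8, 351.6, 210.7] 344.0 196.7
top vial 0.71 [352.9, 243.1, 370.0, 262.6] 362.8 250.4
top vial 0.66 [288.1, 204.8, 306.3, 228.0] 297.8 215.1
top crucible 0.75 [293.6, 258.7, 331.1, 296.7] 315.7 274.1
0.9
```

```bash
python3 - <<'E'
import cv2
a=cv2.imread('pics/scene0.png')[200:350,230:400]; b=cv2.imread('pics/top0.png')[160:340,230:400]
cv2.imwrite('pics/scene0c.png',cv2.resize(a,None,fx=4,fy=4,interpolation=cv2.INTER_CUBIC)[:600])
cv2.imwrite('pics/top0c.png',cv2.resize(b,None,fx=3.3,fy=3.3,interpolation=cv2.INTER_CUBIC))
E
```

```text
(no output)
```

View pics/scene0c.png

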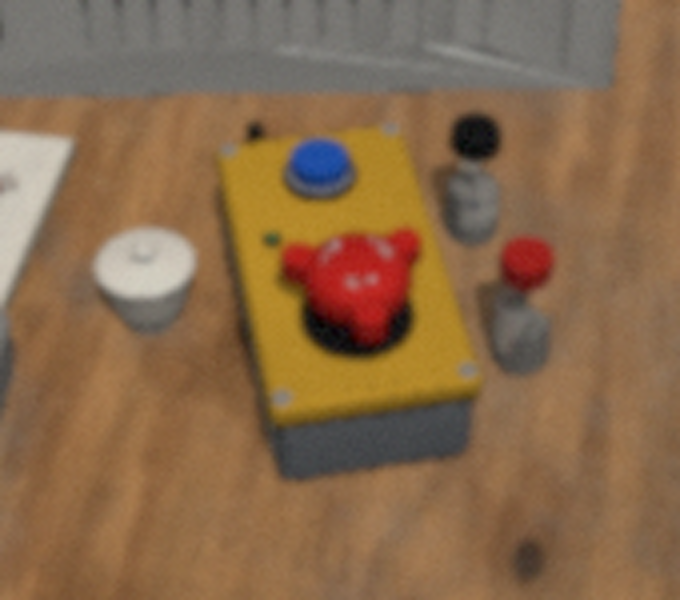

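View pics/top0c.png

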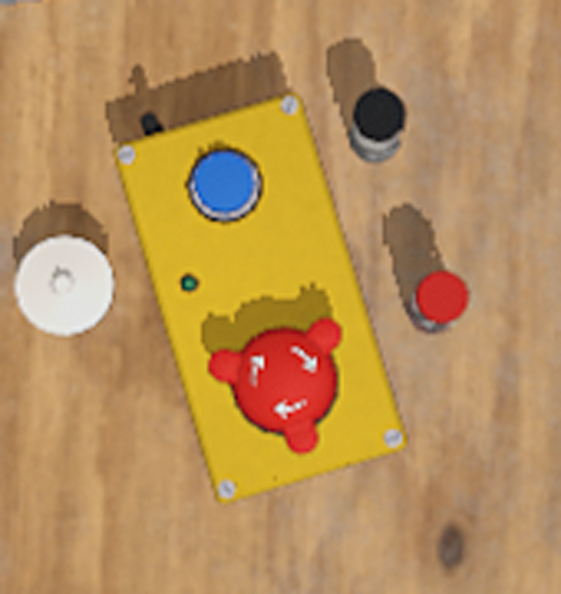

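View pics/wrist0.png

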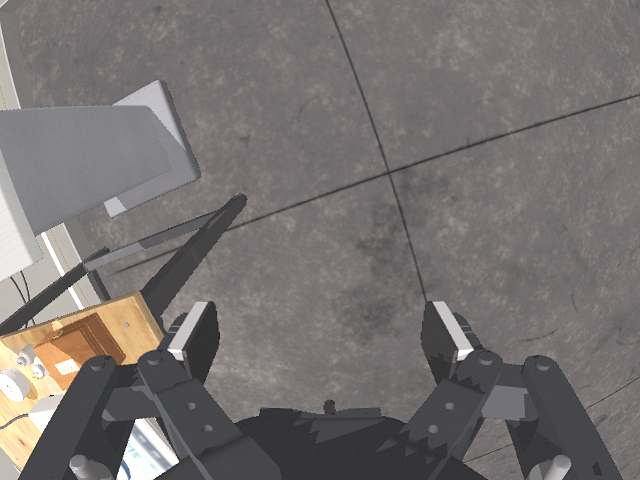

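The pictures show the station with the blue reset farthest from the robot (top px about 298,215) and the mushroom nearer it (317,276). The vials are on the right, and the crucible is on the left.

```bash
cat > h.py <<'E'
import numpy as np
from workcell import arm
def ray(c,u,v,z):
    m=arm.camera_model(c); R=np.array(m['R']);t=np.array(m['t'])
    C=-R.T@t; d=R.T@np.array([(u-m['cx'])/m['fx'],(v-m['cy'])/m['fy'],1]); return C+d*(z-C[2])/d[2]
E
python3 - <<'E'
from h import *
np.set_printoptions(precision=4,suppress=True)
T=lambda x,y,z: ray('top',230+x/3.3,160+y/3.3,z)
S=lambda x,y,z: ray('scene',230+x/4,200+y/4,z)
C=[T(*p,.06) for p in [(118,147),(294,96),(405,445),(222,503)]]
print(np.array(C)); c=sum(C)/4; print('centre',c, [np.linalg.norm(C[i]-C[(i+1)%4]) for i in range(4)])
m=T(288,382,.096); r=T(225,183,.074); print('top m,r',m,r,'dist',np.linalg.norm((m-r)[:2]),'yaw',np.arctan2(*(r-m)[1::-1]))
m2=S(358,275,.096); r2=S(321,160,.074); print('scene',m2,r2,np.arctan2(*(r2-m2)[1::-1]))
ax=(C[0]+C[1]-C[2]-C[3]);print('yaw',np.arctan2(ax[1],ax[0]))
print('vb',T(379,116,.07),'v',T(440,297,.07),'cr',T(65,283,.04))
print('vb',S(476,135,.07),'v',S(527,263,.07),'cr',S(145,260,.045))
for p in [(224,366),(324,335),(303,437)]:
    q=T(*p,.09)-m; print(np.degrees(np.arctan2(q[1],q[0])),np.hypot(*q[:2]))
E
```

```text
[[ 0.6687 -0.0787  0.06  ]
 [ 0.6943 -0.1632  0.06  ]
 [ 0.5275 -0.2173  0.06  ]
 [ 0.4993 -0.1313  0.06  ]]
centre [ 0.5975 -0.1476  0.06  ] [np.float64(0.08830873783309033), np.float64(0.17533939549205185), np.float64(0.0905186423073187), np.float64(0.1773375585910927)]
top m,r [ 0.5552 -0.1622  0.096 ] [ 0.6496 -0.1312  0.074 ] dist 0.09934442293242893 yaw 0.31766033262194987
scene [ 0.5482 -0.1641  0.096 ] [ 0.6468 -0.1345  0.074 ] 0.29113325985377453
yaw 0.30757467892518964
vb [ 0.683  -0.2038  0.07  ] v [ 0.5969 -0.233   0.07  ] cr [ 0.6045 -0.052   0.04  ]
vb [ 0.6783 -0.2073  0.07  ] v [ 0.5905 -0.2366  0.07  ] cr [ 0.5987 -0.0557  0.045 ]
76.22911433762937 0.030384481553654072
-36.471073790729974 0.02730462959735788
-164.09660165250446 0.02574587508753634
```

View pics/scene0.png

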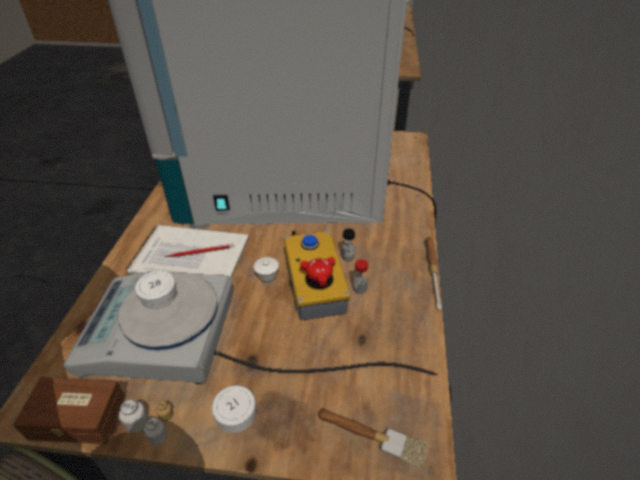

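View pics/top0.png

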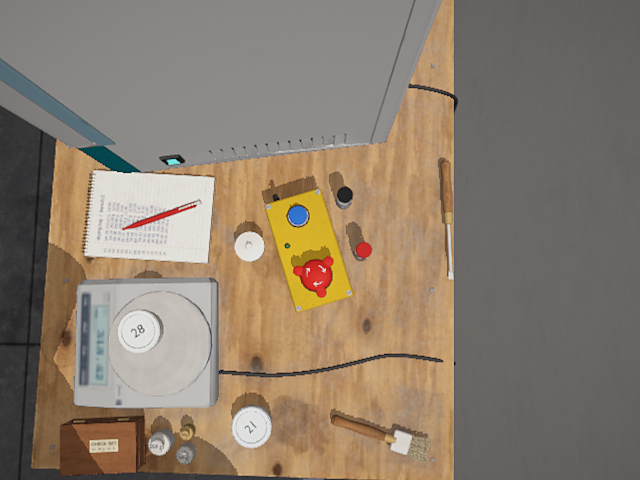

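```bash
cat >> h.py <<'E'
from scipy.spatial.transform import Rotation as Ro
def delta(p):
    s=arm.sense(); R=Ro.from_rotvec(s['ee_rot']).as_matrix()
    return 100*R.T@(np.array(p)-s['position'])
def info():
    s=arm.sense(); R=Ro.from_rotvec(s['ee_rot']).as_matrix()
    print('t',round(s['t'],2),'p',s['position'].round(4),'xang',np.degrees(np.arctan2(R[1,0],R[0,0])).round(1),'zt',R[:,2].round(3),'F',np.round(s['contact_force'],2),'op',round(s['opening'],4))
def proj(X):
    s=arm.sense(); m=arm.camera_model('wrist'); R=Ro.from_rotvec(s['ee_rot']).as_matrix()
    T=np.array(m['T_tool_cam']); pt=R.T@(np.array(X)-s['position']); pc=T[:3,:3].T@(pt-T[:3,3])
    r=np.hypot(*pc[:2]); th=np.arctan2(r,pc[2]); return m['cx']+m['fx']*th*pc[0]/r, m['cy']+m['fy']*th*pc[1]/r
def unproj(u,v,z,s):
    m=arm.camera_model('wrist'); R=Ro.from_rotvec(s['ee_rot']).as_matrix(); T=np.array(m['T_tool_cam'])
    a=np.array([(u-m['cx'])/m['fx'],(v-m['cy'])/m['fy']]); th=np.hypot(*a); d=np.r_[a/th*np.sin(th),np.cos(th)]
    C=R@T[:3,3]+s['position']; d=R@T[:3,:3]@d; return C+d*(z-C[2])/d[2]
E
python3 -c "
from h import *
info(); print(delta([.47,-.13,.198]),delta([.47,-.13,.19]))"
```

```text
t 0.9 p [0.204  0.5643 0.1985] xang 160.1 zt [ 0.  0. -1.] F [ 0.1  -0.52  0.74] op 0.0852
[-4.86200021e+01 -5.62496433e+01  5.22181458e-02] [-48.61998684 -56.2496711    0.85221815]
```

The cabinet's front face stands just behind the station, at about row 160 in the top view. The balance and weights on the left are low, so the transit height clears them. Moving over now with the gripper shut.

```bash
python3 -c "
from h import *
print(ray('scene',200,222,0),ray('scene',380,220,0),ray('top',190,167,0),ray('top',370,143,0))"
```

```text
[0.76574075 0.13518473 0.        ] [ 0.81761004 -0.27130812  0.        ] [0.74263382 0.05910555 0.        ] [ 0.78676513 -0.24895214  0.        ]
```

play_rows(
  targets="-48 -56 -1 0 -1;-48 -56 -1 0 -1;-48 -56 -1 0 -1;-48 -56 -1 0 -1;-48 -56 -1 0 -1;-48 -56 -1 0 -1;-48 -56 -1 0 -1;-48 -56 -1 0 -1;-48 -56 -1 0 -1;-48 -56 -1 0 -1;-48 -56 -1 0 -1;-48 -56 -1 0 -1",
)

```text
t: 1.9
position: [0.3812, 0.0948, 0.2057]
ee_rot: [0.541, 3.093, 0.001]
contact_force: [1.0, -0.0, 0.5]
opening: 0.0002
```

play_rows(
  targets="-17.5 -21.5 0 0 -1;-17.5 -21.5 0 0 -1;-17.5 -21.5 0 0 -1;-17.5 -21.5 0 0 -1;-17.5 -21.5 0 0 -1;-17.5 -21.5 0 0 -1;-17.5 -21.5 0 0 -1;-17.5 -21.5 0 0 -1;-17.5 -21.5 0 0 -1;-17.5 -21.5 0 0 -1",
)

```text
t: 2.73
position: [0.4719, -0.1645, 0.2051]
ee_rot: [-0.542, -3.094, -0.001]
contact_force: [0.2, -0.4, 0.4]
opening: -0.0004
```

```bash
python3 - <<'E'
from h import *
import cv2
info(); im=arm.camera('wrist'); 
cv2.imwrite('pics/w1.png',im)
for n in ['mushroom_top','reset_top','station']:
    for d in arm.outline_of(n,'wrist')[:2]: print(n,d['conf'],d['bbox'])
for X in [(.555,-.1615,.098),(.65,-.131,.074)]: print(proj(X))
E
```

```text
t 2.73 p [ 0.4719 -0.1645  0.2051] xang 160.1 zt [-0.001  0.001 -1.   ] F [ 0.17 -0.4   0.43] op -0.0004
mushroom_top 0.66 [328.3, 267.2, 395.5, 324.0]
station 0.68 [289.7, 213.8, 456.9, 359.7]
station 0.24 [328.1, 266.7, 397.5, 324.5]
(np.float64(356.82082416697403), np.float64(304.66730324488015))
(np.float64(409.16729248421757), np.float64(357.7843339742752))
```

View pics/w1.png

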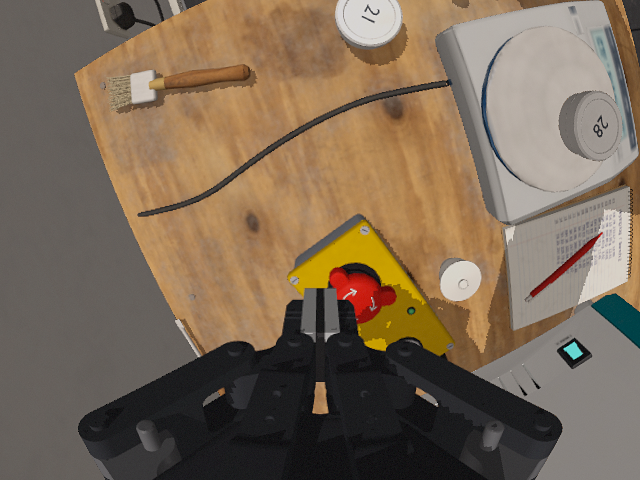

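play_rows(
  targets="-17.6 3.7 0 0 -1;-17.6 3.7 0 0 -1;-17.6 3.7 0 0 -1;-17.6 3.7 0 0 -1;-17.6 3.7 0 0 -1;-17.6 3.7 0 0 -1;-17.6 3.7 0 0 -1",
)

```text
t: 3.52
position: [0.6505, -0.1889, 0.2045]
ee_rot: [-0.539, -3.093, -0.0]
contact_force: [0.3, 0.1, 0.1]
opening: 0.0001
```

```bash
python3 - <<'E'
from h import *
import cv2
info(); im=arm.camera('wrist'); 
cv2.imwrite('pics/w2.png',im)
for n in ['mushroom_top','reset_top','station']:
    for d in arm.outline_of(n,'wrist')[:2]: print(n,d['conf'],d['bbox'])
for X in [(.555,-.1615,.098),(.65,-.131,.074)]: print(proj(X))
E
```

```text
t 3.52 p [ 0.6505 -0.1889  0.2045] xang 160.2 zt [-0.001  0.    -1.   ] F [0.34 0.11 0.15] op 0.0001
mushroom_top 0.92 [280.2, 54.8, 362.8, 136.1]
reset_top 0.9 [364.5, 166.8, 403.3, 204.1]
station 0.8 [242.2, 22.0, 442.5, 246.5]
(np.float64(314.65133857606554), np.float64(92.14268126232136))
(np.float64(387.21959909800523), np.float64(189.15156883440937))
```

View pics/w2.png

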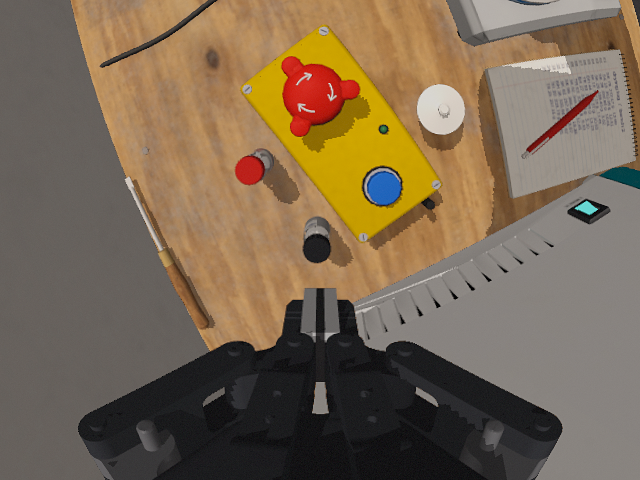

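```bash
python3 - <<'E'
from h import *
import cv2
s=arm.sense()
for n,u,v,z in [('mush',314,94,.097),('reset',382.5,186,.074)]: print(n,unproj(u,v,z,s))
c=[unproj(u,v,.06,s) for u,v in [(323,31),(247,89),(363,238),(436,184)]]
print(np.array(c), sum(c)/4); a=c[2]+c[3]-c[0]-c[1]; print(np.arctan2(a[1],a[0]))
im=cv2.imread('pics/w2.png'); 
cv2.imwrite('pics/w2c.png',np.hstack([cv2.resize(im[270:370,270:370],(600,600),interpolation=cv2.INTER_CUBIC)]))
E
```

```text
mush [ 0.55610595 -0.16243429  0.097     ]
reset [ 0.64606669 -0.1340314   0.074     ]
[[ 0.50416182 -0.13617539  0.06      ]
 [ 0.52882519 -0.21408252  0.06      ]
 [ 0.68963794 -0.16412362  0.06      ]
 [ 0.66354951 -0.08510074  0.06      ]] [ 0.59654362 -0.14987057  0.06      ]
0.3056449202114374
```

View pics/w2c.png

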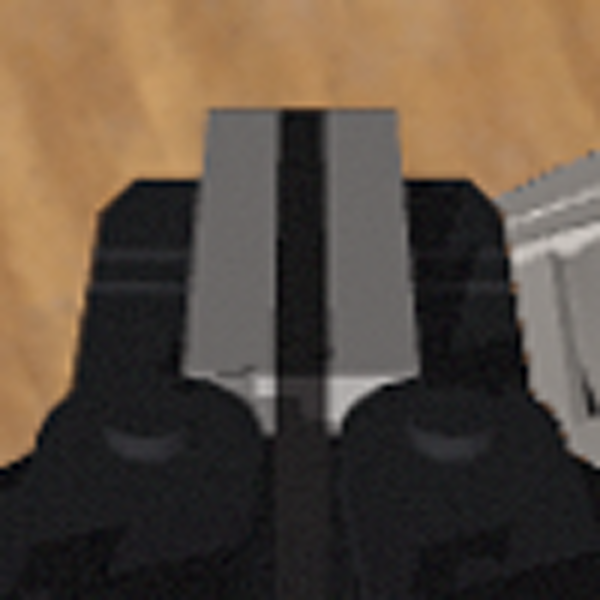

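The wrist view shows the hub at (314,94) and the reset at (382,186). The top and wrist cameras agree on the mushroom axis at about (0.5555, -0.1625) and on a yaw of 0.306.

```bash
python3 - <<'E'
from h import *
info(); print(delta([.5555,-.1625,.125]),arm.sense()['joints'])
m=arm.camera_model('wrist');T=np.array(m['T_tool_cam'])
for p in [(.011,.0085,0),(.011,.0085,-.01),(.011,.017,-.007),(.011,.017,-.015),(0,.017,-.007),(.011,.0085,-.03),(-.011,.0085,0)]:
    pc=T[:3,:3].T@(np.array(p)-T[:3,3]); r=np.hypot(*pc[:2]); th=np.arctan2(r,pc[2]); print(p,(m['cx']+m['fx']*th*pc[0]/r-270)*6,(m['cy']+m['fx']*th*pc[1]/r-270)*6)
E
```

```text
t 3.72 p [ 0.6494 -0.1896  0.2061] xang 160.1 zt [ 0. -0. -1.] F [0.34 0.75 0.62] op 0.0001
[ 9.75578155 -0.63777918  8.10390475] [-2.84099451e-01  4.60594784e-01  1.82517408e-01  1.29251826e+00
 -4.99171593e-05  6.26111903e-02]
(0.011, 0.0085, 0) 420.68225440375477 -82.34893988602414
(0.011, 0.0085, -0.01) 426.9716653529308 -36.317348733156564
(0.011, 0.017, -0.007) 528.9036218409716 -51.07656813177357
(0.011, 0.017, -0.015) 538.6232856899157 -12.075259769279
(0, 0.017, -0.007) 523.9004560392876 70.49350767164674
(0.011, 0.0085, -0.03) 441.58770821458893 71.51560492639192
(-0.011, 0.0085, 0) 415.6431617619395 149.1438433037198
```

```bash
python3 - <<'E'
from h import *
import cv2
s=arm.sense();p=s['position']; im=arm.camera('scene'); m=arm.camera_model('scene')
q=m['R']@p+m['t']; u,v=m['fx']*q[0]/q[2]+m['cx'],m['fy']*q[1]/q[2]+m['cy']; print(u,v)
u0,v0=int(u)-50,int(v)-50
c=cv2.resize(im[v0:v0+100,u0:u0+100],(600,600),interpolation=cv2.INTER_CUBIC)
cv2.circle(c,(int((u-u0)*6),int((v-v0)*6)),4,(0,255,0),1); cv2.imwrite('pics/s2.png',c)
E
```

```text
340.53991559228234 183.73344133512688
```

View pics/s2.png

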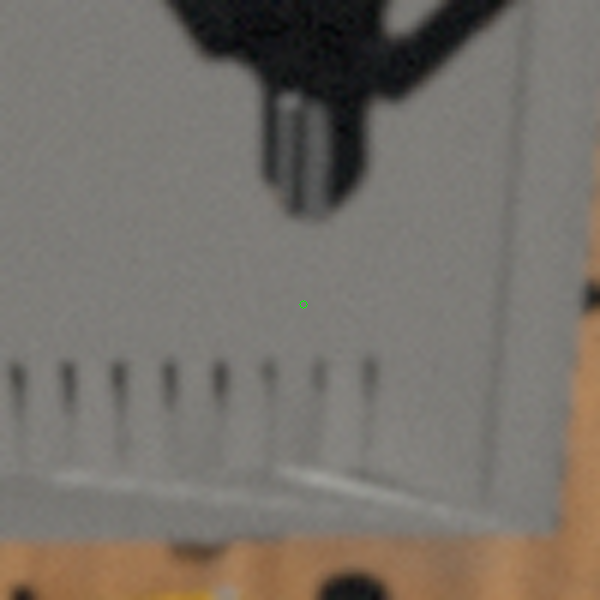

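Both cameras show the fingertips about 35 mm short of the stated TCP. I'll find the true tip height by touching the head slowly.

play_rows(
  targets="9.8 -0.6 3 0 -1;9.8 -0.6 8 0 -1;9.8 -0.6 10.1 0 -1;9.8 -0.6 10.1 0 -1;9.8 -0.6 10.1 0 -1",
)

```text
t: 4.18
position: [0.5491, -0.1604, 0.1001]
ee_rot: [-0.541, -3.085, -0.002]
contact_force: [-0.1, -0.3, -0.4]
opening: -0.0003
```

```bash
python3 - <<'E'
from h import *
import cv2
info()
p=arm.sense()['position']; im=arm.camera('scene'); m=arm.camera_model('scene')
q=m['R']@p+m['t']; u,v=m['fx']*q[0]/q[2]+m['cx'],m['fy']*q[1]/q[2]+m['cy']; print(u,v)
u0,v0=int(u)-50,int(v)-50
c=cv2.resize(im[v0:v0+100,u0:u0+100],(600,600),interpolation=cv2.INTER_CUBIC)
cv2.circle(c,(int((u-u0)*6),int((v-v0)*6)),4,(0,255,0),1); 
w=cv2.resize(arm.camera('wrist')[230:380,220:420],(800,600))[:, 100:700]
cv2.imwrite('pics/s3.png',cv2.resize(np.hstack([c,w]),(800,400)))
E
```

```text
t 4.18 p [ 0.5491 -0.1604  0.1001] xang 160.1 zt [-0.009  0.003 -1.   ] F [-0.07 -0.28 -0.38] op -0.0003
317.46972988520895 266.5226058027669
```

View pics/s3.png

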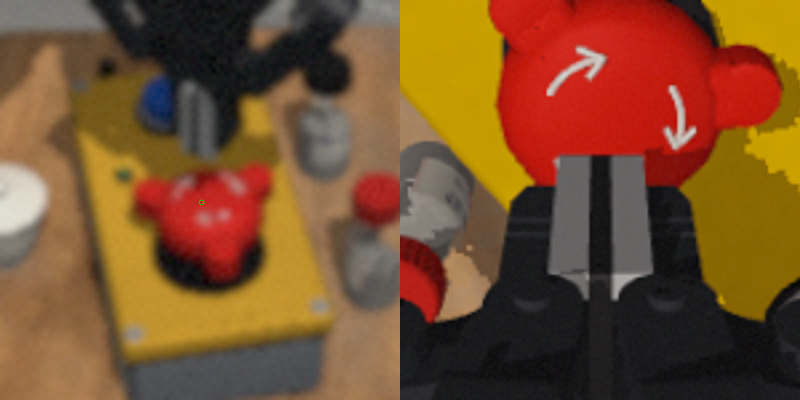

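play_rows(
  targets="0 0 0 0 -1;0 0 0.2 0 -1;0 0 0.2 0 -1",
)

```text
t: 4.53
position: [0.5584, -0.163, 0.1038]
ee_rot: [0.542, 3.091, -0.001]
contact_force: [0.4, -0.6, -0.5]
opening: -0.0001
```

```bash
python3 -c "
from h import *
info(); print(delta([.5555,-.1625,.097]))"
```

```text
t 4.53 p [ 0.5584 -0.163   0.1038] xang 160.1 zt [ 0.003 -0.001 -1.   ] F [ 0.36 -0.59 -0.48] op -0.0001
[ 0.28942607 -0.04978829  0.67969052]
```

play_rows(
  targets="0.2 0 0.2 0 -1;0.2 0 0.4 0 -1;0.2 0 0.6 0 -1;0.2 0 0.8 0 -1;0.2 0 0.8 0 -1",
)

```text
t: 4.95
position: [0.5541, -0.1616, 0.0937]
ee_rot: [-0.542, -3.094, -0.0]
contact_force: [0.3, -0.8, 0.5]
opening: 0.0002
```

play_rows(
  targets="0 0 0.3 0 -1;0 0 0.5 0 -1;0 0 0.5 0 -1",
)

```text
t: 5.2
position: [0.5541, -0.1615, 0.0887]
ee_rot: [-0.542, -3.094, -0.0]
contact_force: [-0.4, 0.0, -0.0]
opening: 0.0
```

play_rows(
  targets="0 0 0.4 0 -1;0 0 0.8 0 -1;0 0 1.2 0 -1;0 0 1.6 0 -1;0 0 1.6 0 -1",
)

```text
t: 5.62
position: [0.5537, -0.1614, 0.0722]
ee_rot: [-0.542, -3.093, -0.0]
contact_force: [0.1, 0.2, 0.3]
opening: -0.0001
```

play_rows(
  targets="0 0 0.3 0 -1;0 0 0.6 0 -1;0 0 0.6 0 -1",
)

```text
t: 5.87
position: [0.5541, -0.1615, 0.0667]
ee_rot: [-0.542, -3.094, -0.0]
contact_force: [0.8, 0.0, 1.0]
opening: -0.0001
```

```bash
python3 - <<'E'
from h import *
import cv2
info()
im=arm.camera('scene'); c=cv2.resize(im[220:320,270:370],(600,600),interpolation=cv2.INTER_CUBIC)
w=cv2.resize(arm.camera('wrist')[230:380,220:420],(800,600))[:, 100:700]
cv2.imwrite('pics/s4.png',cv2.resize(np.hstack([c,w]),(800,400)))
E
```

```text
t 5.87 p [ 0.5541 -0.1615  0.0667] xang 160.1 zt [-0.001  0.    -1.   ] F [0.76 0.02 0.95] op -0.0001
```

View pics/s4.png

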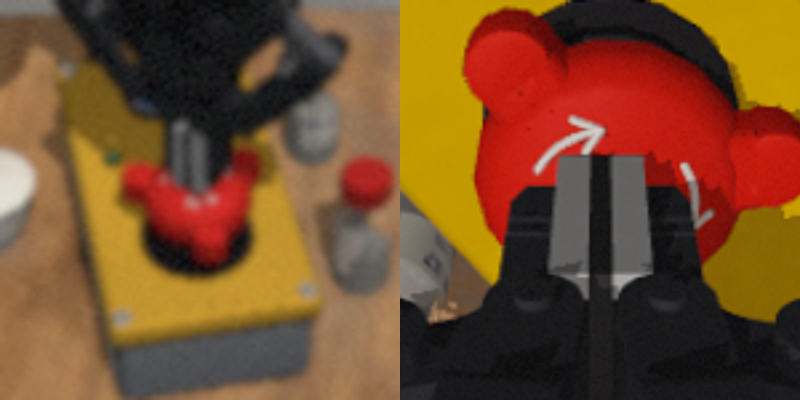

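play_rows(
  targets="0 0 0.2 0 -1;0 0 0.4 0 -1;0 0 0.4 0 -1",
)

```text
t: 6.22
position: [0.5548, -0.1618, 0.0635]
ee_rot: [0.542, 3.094, -0.0]
contact_force: [-0.6, 0.3, 4.1]
opening: 0.0002
```

play_rows(
  targets="0 0 0.2 0 -1;0 0 0.3 0 -1;0 0 0.3 0 -1",
)

```text
t: 6.47
position: [0.555, -0.1618, 0.0612]
ee_rot: [0.542, 3.093, -0.0]
contact_force: [-0.1, 0.3, 6.8]
opening: -0.0003
```

play_rows(
  targets="0 0 0.1 0 -1;0 0 0.2 0 -1;0 0 0.2 0 -1",
)

```text
t: 6.72
position: [0.5549, -0.1618, 0.059]
ee_rot: [0.542, 3.093, -0.0]
contact_force: [-0.8, 0.3, 3.8]
opening: -0.0001
```

play_rows(
  targets="0 0 0.1 0 -1;0 0 0.2 0 -1;0 0 0.2 0 -1",
)

```text
t: 6.97
position: [0.555, -0.1618, 0.057]
ee_rot: [0.542, 3.093, -0.0]
contact_force: [-0.9, 0.4, 6.7]
opening: -0.0003
```

play_rows(
  targets="0 0 0.1 0 -1;0 0 0.2 0 -1;0 0 0.2 0 -1",
)

```text
t: 7.22
position: [0.5553, -0.1619, 0.0566]
ee_rot: [0.542, 3.092, -0.0]
contact_force: [-3.9, 1.4, 17.7]
opening: 0.0005
```

play_rows(
  targets="0 0 0.1 0 -1;0 0 0.2 0 -1;0 0 0.2 0 -1",
)

```text
t: 7.47
position: [0.5557, -0.162, 0.0564]
ee_rot: [0.541, 3.091, -0.0]
contact_force: [-8.7, 3.0, 30.9]
opening: 0.0002
```

The bottom stop was hit at TCP z = 0.0566, so the real tip is about 33.5 mm above the reported TCP. Lifting off.

play_rows(
  targets="0 0 -1 0 -1;0 0 -4 0 -1;0 0 -6 0 -1;0 0 -6 0 -1;0 0 -6 0 -1;0 0 -6 0 -1",
)

```text
t: 7.97
position: [0.5539, -0.1615, 0.1115]
ee_rot: [-0.542, -3.094, -0.0]
contact_force: [0.2, -0.4, -0.6]
opening: -0.0001
```

```bash
python3 - <<'E'
from h import *
import cv2
info()
im=arm.camera('scene'); c=cv2.resize(im[220:320,270:370],(600,600),interpolation=cv2.INTER_CUBIC)
w=cv2.resize(arm.camera('wrist')[80:380,120:520],(800,600))[:, 100:700]
cv2.imwrite('pics/s5.png',cv2.resize(np.hstack([c,w]),(800,400)))
A=np.array([.5555,-.1625]);th=np.radians(197.5)
e=lambda a:np.array([np.cos(a),np.sin(a)])
C=A+.0365*e(th)+.036*e(th+np.pi/2); print(C,delta([*C,.095]),delta([*C,.033]))
E
```

```text
t 7.97 p [ 0.5539 -0.1615  0.1115] xang 160.1 zt [-0.001  0.    -1.   ] F [ 0.21 -0.35 -0.6 ] op -0.0001
[ 0.53151474 -0.20780957] [ 0.46908309 -5.11329223  1.58232976] [ 0.45407658 -5.11252687  7.78231155]
```

View pics/s5.png

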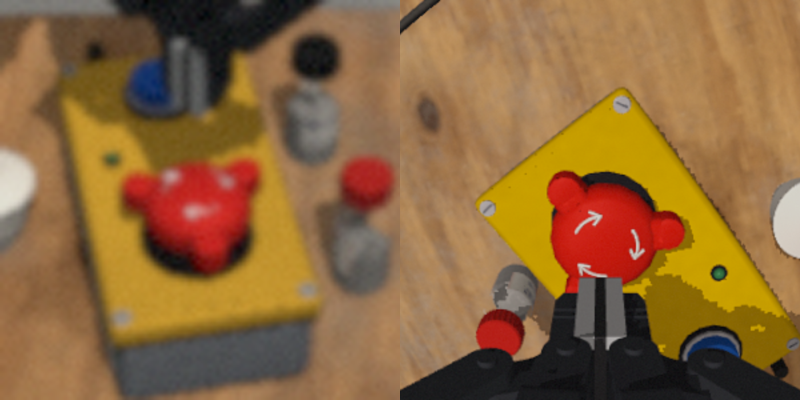

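```bash
cat >> h.py <<'E'
A=np.array([.5555,-.1625]); e=lambda a:np.array([np.cos(a),np.sin(a)])
def C(phi,u=.033,v=.0225):
    th=np.radians(197.5)-phi; return A+u*e(th)+v*e(th+np.pi/2)
E
python3 - <<'E'
from h import *
print(delta([*C(0,.033,.032),.095]))
E
```

```text
[ 0.43370946 -4.58296338  1.58217867]
```

play_rows(
  targets="0.4 -4.6 0 -0.12 -1;0.4 -4.6 1 -0.24 -1;0.4 -4.6 1.6 -0.36 -1;0.4 -4.6 1.6 -0.48 -1;0.4 -4.6 1.6 -0.6 -1;0.4 -4.6 1.6 -0.65 -1;0.4 -4.6 1.6 -0.65 -1;0.4 -4.6 1.6 -0.65 -1",
)

```text
t: 8.73
position: [0.5343, -0.2033, 0.0952]
ee_rot: [0.471, -3.104, -0.001]
contact_force: [-0.5, -0.3, -0.4]
opening: -0.0001
```

```bash
python3 - <<'E'
from h import *
import cv2
info()
print(delta([*C(0,.033,.032),.038]))
im=arm.camera('scene'); c=cv2.resize(im[220:320,270:370],(600,600),interpolation=cv2.INTER_CUBIC)
w=cv2.resize(arm.camera('wrist')[80:380,120:520],(800,600))[:, 100:700]
cv2.imwrite('pics/s6.png',cv2.resize(np.hstack([c,w]),(800,400)))
E
```

```text
t 8.73 p [ 0.5343 -0.2033  0.0952] xang -162.7 zt [-0.002  0.001 -1.   ] F [-0.51 -0.28 -0.4 ] op -0.0001
[0.0450952  0.05007624 5.72445998]
```

View pics/s6.png

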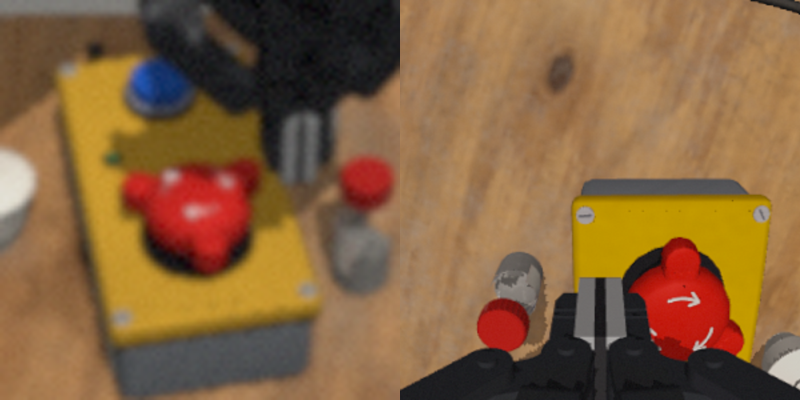

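play_rows(
  targets="0 0 1.5 0 -1;0 0 3 0 -1;0 0 4 0 -1;0 0 4 0 -1",
)

```text
t: 9.17
position: [0.5331, -0.2028, 0.0539]
ee_rot: [0.473, -3.102, -0.003]
contact_force: [0.0, 1.1, -0.2]
opening: 0.0003
```

play_rows(
  targets="0 0 0.6 0 -1;0 0 1.2 0 -1;0 0 1.7 0 -1;0 0 1.7 0 -1;0 0 1.7 0 -1",
)

```text
t: 9.58
position: [0.5349, -0.2035, 0.0392]
ee_rot: [0.474, -3.105, -0.0]
contact_force: [-0.6, -0.5, -0.5]
opening: 0.0001
```

```bash
python3 - <<'E'
from h import *
import cv2
info()
print(delta([*C(0,.033,.0225),.038]))
im=arm.camera('scene'); c=cv2.resize(im[220:320,270:370],(600,600),interpolation=cv2.INTER_CUBIC)
w=cv2.resize(arm.camera('wrist')[180:380,220:420],(600,600))
cv2.imwrite('pics/s7.png',cv2.resize(np.hstack([c,w]),(800,400)))
E
```

```text
t 9.58 p [ 0.5349 -0.2035  0.0392] xang -162.6 zt [-0.  0. -1.] F [-0.58 -0.5  -0.49] op 0.0001
[0.10409387 1.04552261 0.11817377]
```

View pics/s7.png

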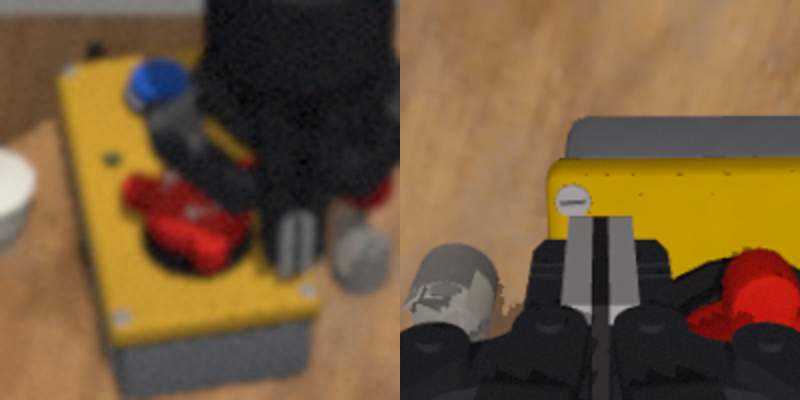

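play_rows(
  targets="0.1 0.3 0 0 -1;0.1 0.6 0 0 -1;0.1 0.9 0 0 -1;0.1 0.9 0 0 -1;0.1 0.9 0 0 -1",
)

```text
t: 10.1
position: [0.5314, -0.195, 0.0394]
ee_rot: [-0.475, 3.105, -0.0]
contact_force: [-0.6, -0.3, -0.3]
opening: -0.0002
```

```bash
python3 - <<'E'
from h import *
import cv2
info()
for d in np.arange(0.1,1.05,.1): print(d.round(2),delta([*C(d),.038]).round(2))
w=cv2.resize(arm.camera('wrist')[180:380,220:420],(600,600))
cv2.imwrite('pics/s8.png',w)
E
```

```text
t 10.1 p [ 0.5314 -0.195   0.0394] xang -162.6 zt [ 0. -0. -1.] F [-0.6  -0.33 -0.32] op -0.0002
0.1 [0.23 0.47 0.14]
0.2 [0.4  0.83 0.14]
0.3 [0.54 1.2  0.14]
0.4 [0.64 1.59 0.14]
0.5 [0.7  1.98 0.14]
0.6 [0.72 2.38 0.14]
0.7 [0.7  2.78 0.14]
0.8 [0.64 3.17 0.14]
0.9 [0.54 3.56 0.14]
1.0 [0.4  3.94 0.14]
```

View pics/s8.png

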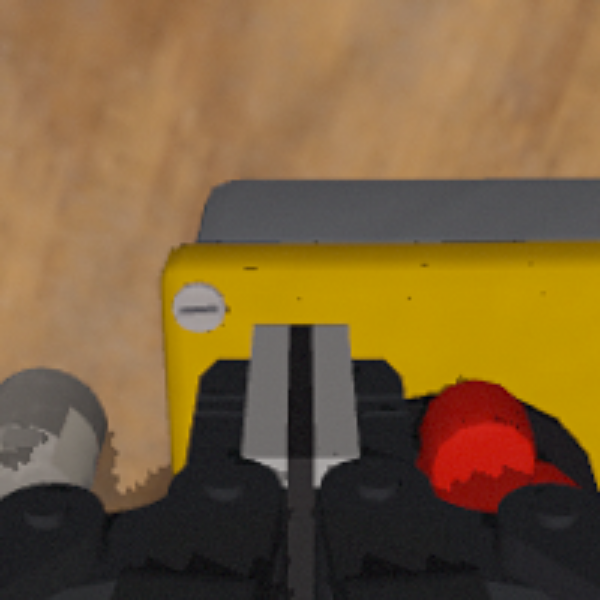

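play_rows(
  targets="0.2 0.5 0.1 0.1 -1;0.4 0.8 0.1 0.2 -1;0.5 1.2 0.1 0.3 -1;0.6 1.6 0.1 0.4 -1;0.6 1.6 0.1 0.4 -1",
)

```text
t: 10.57
position: [0.5205, -0.1819, 0.0383]
ee_rot: [-0.156, -3.137, 0.001]
contact_force: [-0.9, -0.3, 0.4]
opening: -0.0005
```

```bash
python3 - <<'E'
from h import *
import cv2
info()
for d in np.arange(0.5,1.05,.1): print(d.round(2),delta([*C(d),.038]).round(2))
w=cv2.resize(arm.camera('wrist')[180:380,220:420],(600,600))
cv2.imwrite('pics/s9.png',w)
E
```

```text
t 10.57 p [ 0.5205 -0.1819  0.0383] xang 174.3 zt [-0.    -0.001 -1.   ] F [-0.86 -0.34  0.39] op -0.0005
0.5 [0.21 0.35 0.03]
0.6 [0.38 0.71 0.03]
0.7 [0.52 1.08 0.03]
0.8 [0.62 1.47 0.03]
0.9 [0.68 1.86 0.03]
1.0 [0.7  2.26 0.03]
```

View pics/s9.png

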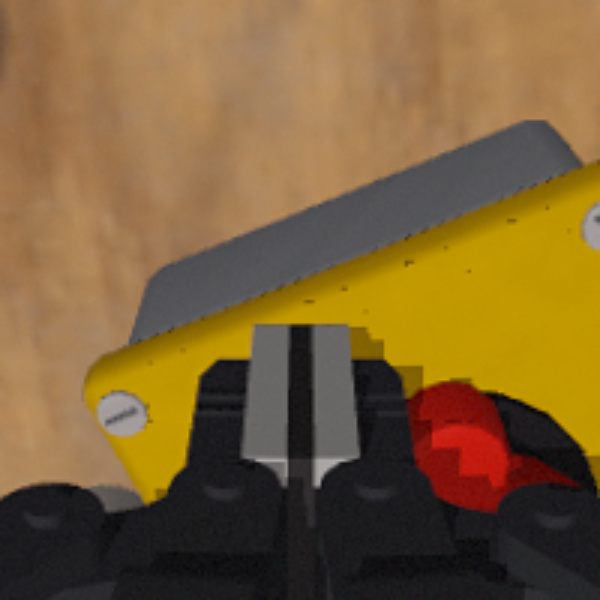

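play_rows(
  targets="0.2 0.4 0 0.1 -1;0.4 0.7 0 0.2 -1;0.5 1.1 0 0.3 -1;0.6 1.5 0 0.4 -1;0.7 1.7 0 0.45 -1;0.7 1.7 0 0.45 -1",
)

```text
t: 11.12
position: [0.5156, -0.1644, 0.0383]
ee_rot: [0.846, 3.026, -0.001]
contact_force: [-0.5, -1.9, 0.0]
opening: -0.0005
```

```bash
python3 - <<'E'
from h import *
import cv2
info()
for d in np.arange(0.9,1.05,.05): print(d.round(2),delta([*C(d),.038]).round(2))
im=arm.camera('scene'); c=cv2.resize(im[220:320,270:370],(600,600),interpolation=cv2.INTER_CUBIC)
w=cv2.resize(arm.camera('wrist')[180:380,220:420],(600,600))
cv2.imwrite('pics/s10.png',cv2.resize(np.hstack([c,w]),(800,400)))
E
```

```text
t 11.12 p [ 0.5156 -0.1644  0.0383] xang 148.8 zt [-0.    -0.001 -1.   ] F [-0.49 -1.92  0.  ] op -0.0005
0.9 [0.09 0.15 0.03]
0.95 [0.19 0.32 0.03]
1.0 [0.28 0.5  0.03]
1.05 [0.36 0.68 0.03]
```

View pics/s10.png

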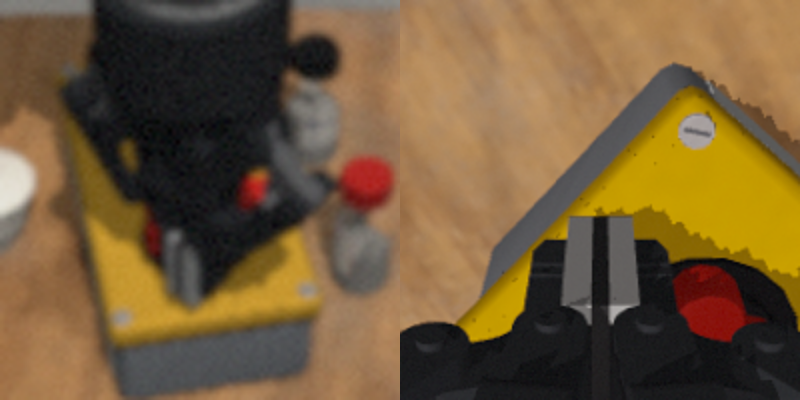

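play_rows(
  targets="0.1 0.15 0 0.05 -1;0.2 0.3 0 0.1 -1;0.2 0.3 0 0.1 -1",
)

```text
t: 11.47
position: [0.5152, -0.1608, 0.0382]
ee_rot: [-0.997, -2.979, 0.0]
contact_force: [-1.7, -1.9, 0.9]
opening: 0.0001
```

```bash
python3 - <<'E'
from h import *
import cv2
info()
w=cv2.resize(arm.camera('wrist')[180:380,220:420],(600,600))
cv2.imwrite('pics/s11.png',w)
E
```

```text
t 11.47 p [ 0.5152 -0.1608  0.0382] xang 143.0 zt [-0. -0. -1.] F [-1.71 -1.85  0.87] op 0.0001
```

View pics/s11.png

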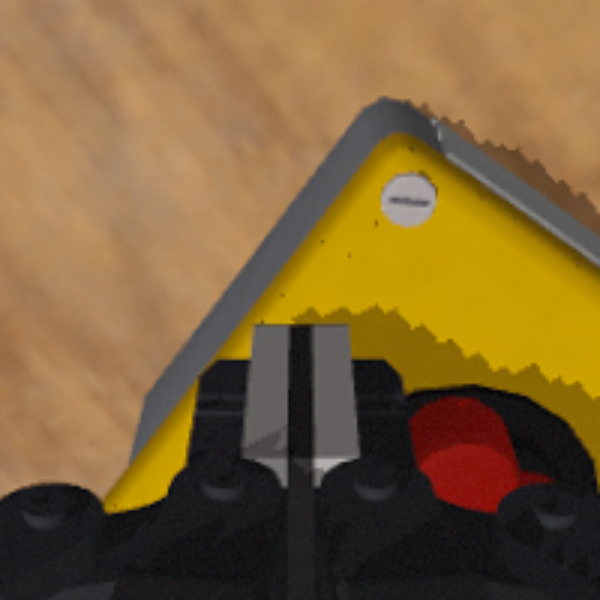

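play_rows(
  targets="0.1 0.2 0 0.05 -1;0.1 0.2 0 0.05 -1;0.1 0.2 0 0.05 -1",
)

```text
t: 11.77
position: [0.5154, -0.1585, 0.0382]
ee_rot: [-1.068, -2.954, 0.0]
contact_force: [-2.4, -1.3, 0.5]
opening: -0.0001
```

```bash
python3 - <<'E'
from h import *
import cv2
info()
w=cv2.resize(arm.camera('wrist')[180:380,220:420],(600,600))
cv2.imwrite('pics/s12.png',w)
im=arm.camera('top'); cv2.imwrite('pics/t12.png',cv2.resize(im[160:340,230:400],None,fx=3.3,fy=3.3))
E
```

```text
t 11.77 p [ 0.5154 -0.1585  0.0382] xang 140.2 zt [-0.001  0.    -1.   ] F [-2.39 -1.3   0.51] op -0.0001
```

View pics/s12.png

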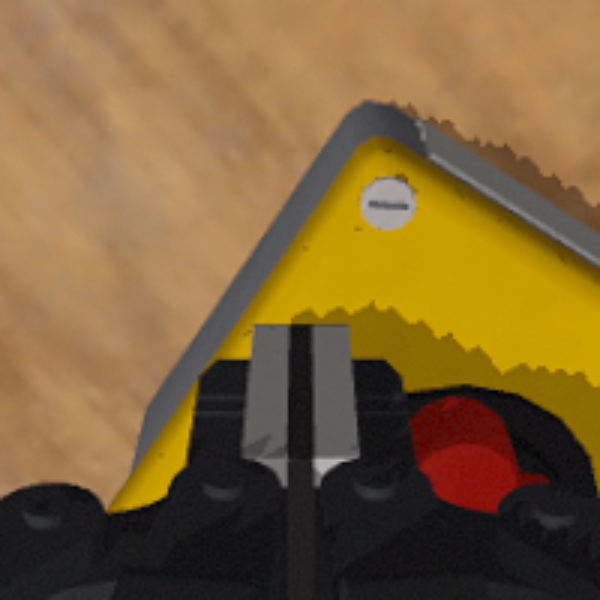

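View pics/t12.png

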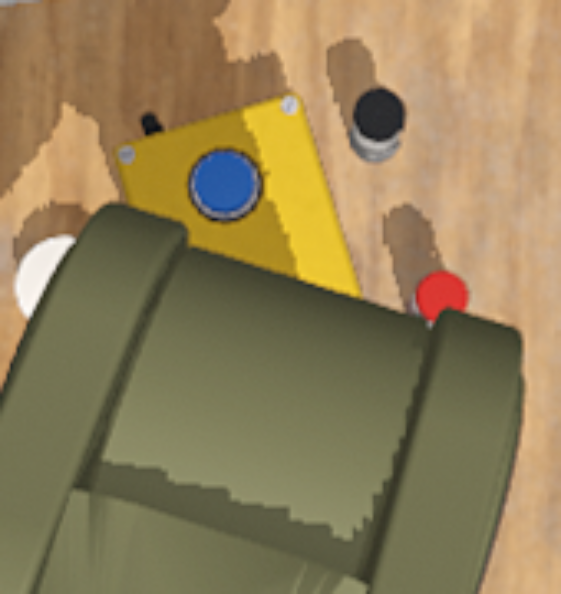

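```bash
python3 - <<'E'
from h import *
for turn in (.8,.85,.9,.95):
  for base in (.0725,.079):
    th=np.radians(197.5)-turn
    # outline extents of the lobe end cap: max up (min row), max/min column
    P=[]
    for z in (base,base+.014):
      for a in np.linspace(-1.5,1.5,41):
        q=A+.028*e(th)+.008*e(th+a); P.append([*((np.array(proj([*q,z]))-[220,180])*3),z])
    P=np.array(P); t=P[P[:,2]>base+.01]; b=P[P[:,2]<base+.01]
    print(turn,base,'bottom: minrow',b[:,1].min().round(),'col',b[:,0].min().round(),b[:,0].max().round(),'top: minrow',t[:,1].min().round(),'col',t[:,0].min().round(),t[:,0].max().round())
E
```

```text
0.8 0.0725 bottom: minrow 370.0 col 373.0 480.0 top: minrow 421.0 col 378.0 494.0
0.8 0.079 bottom: minrow 393.0 col 375.0 486.0 top: minrow 447.0 col 381.0 502.0
0.85 0.0725 bottom: minrow 369.0 col 382.0 489.0 top: minrow 419.0 col 389.0 505.0
0.85 0.079 bottom: minrow 391.0 col 385.0 496.0 top: minrow 445.0 col 392.0 512.0
0.9 0.0725 bottom: minrow 367.0 col 391.0 499.0 top: minrow 418.0 col 399.0 515.0
0.9 0.079 bottom: minrow 390.0 col 395.0 506.0 top: minrow 444.0 col 403.0 523.0
0.95 0.0725 bottom: minrow 366.0 col 401.0 509.0 top: minrow 417.0 col 409.0 525.0
0.95 0.079 bottom: minrow 389.0 col 405.0 516.0 top: minrow 443.0 col 413.0 534.0
```

The picture matches a popped head: the lobe's lower edge is at row 397, against a predicted 390 popped and 367 latched, with the turn at about 0.92. Withdrawing radially, then going up.

play_rows(
  targets="1 -0.5 0 0 -1;2.5 -1 0 0 -1;4 -1 0 0 -1;4 -1 0 0 -1;4 -1 -3 0 -1;4 -1 -6 0 -1;4 -1 -6 0 -1",
)

```text
t: 12.45
position: [0.4836, -0.1415, 0.1036]
ee_rot: [1.067, 2.945, 0.002]
contact_force: [1.2, -0.8, 0.4]
opening: -0.0001
```

```bash
python3 - <<'E'
from h import *
import cv2
info()
im=arm.camera('scene'); c=cv2.resize(im[220:320,270:370],(600,600),interpolation=cv2.INTER_CUBIC)
w=cv2.resize(arm.camera('wrist')[180:480,240:540],(600,600))
cv2.imwrite('pics/s13.png',cv2.resize(np.hstack([c,w]),(800,400)))
B=.0975*0+np.array([.648,-.1325]); print(delta([*B,.075]))
E
```

```text
t 12.45 p [ 0.4836 -0.1415  0.1036] xang 140.2 zt [ 0.009 -0.002 -1.   ] F [ 1.17 -0.82  0.37] op -0.0001
[-12.2510747   11.32895077   2.55601803]
```

View pics/s13.png

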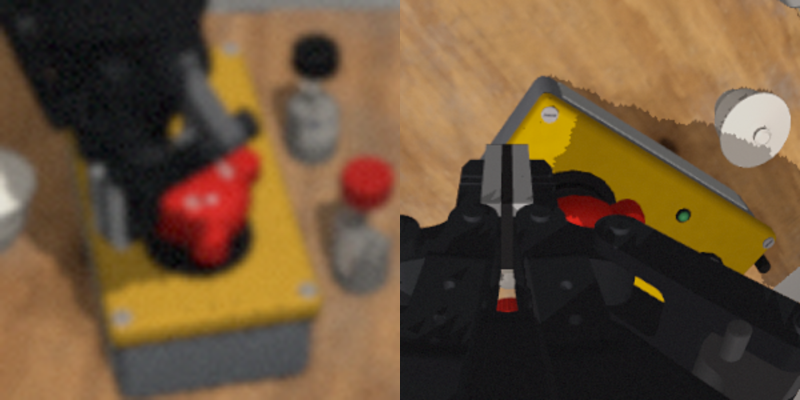

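play_rows(
  targets="0 0 -2 0 -1;-2 2 -3 0 -1;-5 5 -3 -0.1 -1;-8 8 -3 -0.2 -1;-12.3 11.3 -3 -0.3 -1;-12.3 11.3 -3 -0.35 -1;-12.3 11.3 -3 -0.35 -1;-12.3 11.3 -3 -0.35 -1;-12.3 11.3 -3 -0.35 -1",
)

```text
t: 13.3
position: [0.644, -0.1325, 0.1269]
ee_rot: [-0.543, -3.092, -0.0]
contact_force: [-0.3, -0.0, 0.2]
opening: -0.0
```

```bash
python3 - <<'E'
from h import *
import cv2
info()
im=arm.camera('scene'); c=cv2.resize(im[220:320,270:370],(600,600),interpolation=cv2.INTER_CUBIC)
W=arm.camera('wrist');w=cv2.resize(W[80:380,170:470],(600,600))
cv2.imwrite('pics/s14.png',cv2.resize(np.hstack([c,w]),(800,400)))
print(delta([.6485,-.133,.06]))
s=arm.sense()
for d in arm.outline_of('reset_top','wrist')[:2]: print(d['conf'],d['bbox'])
for d in arm.outline_of('mushroom_top','wrist')[:2]: print(d['conf'],d['bbox'])
print(proj([*A,.098]),proj([.6485,-.133,.074]))
E
```

```text
t 13.3 p [ 0.644  -0.1325  0.1269] xang 160.1 zt [-0.003  0.001 -1.   ] F [-0.27 -0.05  0.17] op -0.0
[-0.43807677  0.12330166  6.79769945]
0.9 [301.4, 218.7, 350.3, 265.2]
0.7 [183.6, 85.1, 285.4, 188.1]
0.64 [182.2, 81.1, 285.9, 187.9]
0.45 [147.4, 190.7, 210.4, 243.0]
(np.float64(218.68209591807323), np.float64(130.54916280270635)) (np.float64(324.31449206479476), np.float64(246.39615124844136))
```

View pics/s14.png

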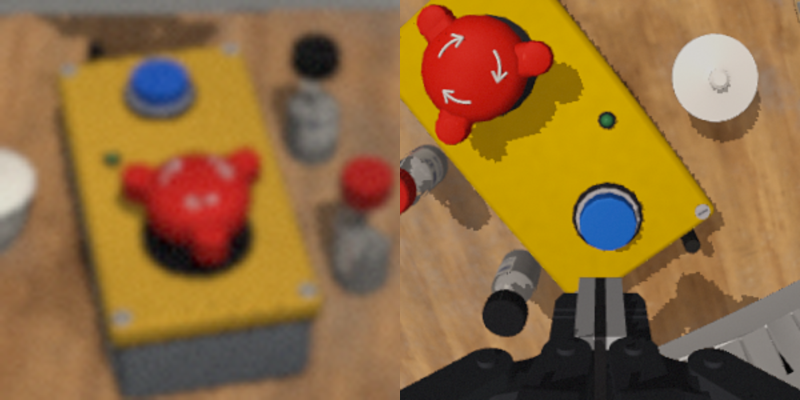

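play_rows(
  targets="-0.4 0.2 3 0 -1;-0.4 0.2 6 0 -1;-0.4 0.2 7 0 -1;-0.4 0.2 7 0 -1;-0.4 0.2 7 0 -1",
)

```text
t: 13.92
position: [0.6494, -0.1321, 0.0586]
ee_rot: [-0.542, -3.094, -0.0]
contact_force: [-0.6, -0.3, 0.1]
opening: -0.0006
```

```bash
python3 - <<'E'
from h import *
import cv2
info()
im=arm.camera('scene'); c=cv2.resize(im[220:320,270:370],(600,600),interpolation=cv2.INTER_CUBIC)
W=arm.camera('wrist');w=cv2.resize(W[180:380,220:420],(600,600))
cv2.imwrite('pics/s15.png',cv2.resize(np.hstack([c,w]),(800,400)))
E
```

```text
t 13.92 p [ 0.6494 -0.1321  0.0586] xang 160.1 zt [-0.001  0.    -1.   ] F [-0.55 -0.31  0.12] op -0.0006
```

View pics/s15.png

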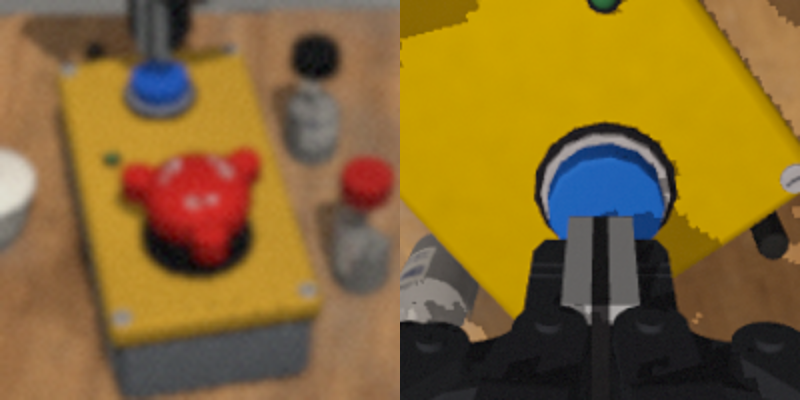

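play_rows(
  targets="0 0 0.6 0 -1;0 0 1.2 0 -1;0 0 1.8 0 -1;0 0 2.1 0 -1;0 0 2.3 0 -1;0 0 2.4 0 -1;0 0 2.4 0 -1",
)

```text
t: 14.6
position: [0.6505, -0.1323, 0.0361]
ee_rot: [0.542, 3.093, -0.0]
contact_force: [-3.8, 0.5, 11.5]
opening: -0.0002
```

play_rows(
  targets="0 0 0 0 -1;0 0 0 0 -1;0 0 -1 0 -1;0 0 -4 0 -1;0 0 -8 0 -1;0 0 -10 0 -1;0 0 -10 0 -1;0 0 -10 0 -1;0 0 -10 0 -1",
)

```text
t: 15.35
position: [0.6493, -0.132, 0.1333]
ee_rot: [-0.542, -3.093, -0.0]
contact_force: [-0.1, -0.0, 0.2]
opening: -0.0001
```

```bash
python3 - <<'E'
from h import *
import cv2
info()
im=arm.camera('scene'); c=cv2.resize(im[220:320,270:370],(600,600),interpolation=cv2.INTER_CUBIC)
W=arm.camera('wrist');w=cv2.resize(W[80:380,170:470],(600,600))
cv2.imwrite('pics/s16.png',cv2.resize(np.hstack([c,w]),(800,400)))
for d in arm.outline_of('mushroom_top','scene')[:1]+arm.outline_of('vial','scene')[:2]+arm.outline_of('crucible','scene')[:1]+arm.outline_of('reset_top','scene')[:1]: print(d['conf'],d['bbox'])
E
```

```text
t 15.35 p [ 0.6493 -0.132   0.1333] xang 160.1 zt [-0.001  0.    -1.   ] F [-0.07 -0.02  0.16] op -0.0001
0.65 [301.8, 254.5, 338.1, 285.2]
0.61 [350.4, 259.1, 368.5, 297.0]
0.57 [345.6, 227.9, 355.9, 262.7]
0.87 [258.4, 256.3, 280.5, 279.0]
0.42 [309.1, 235.7, 318.1, 248.0]
```

View pics/s16.png

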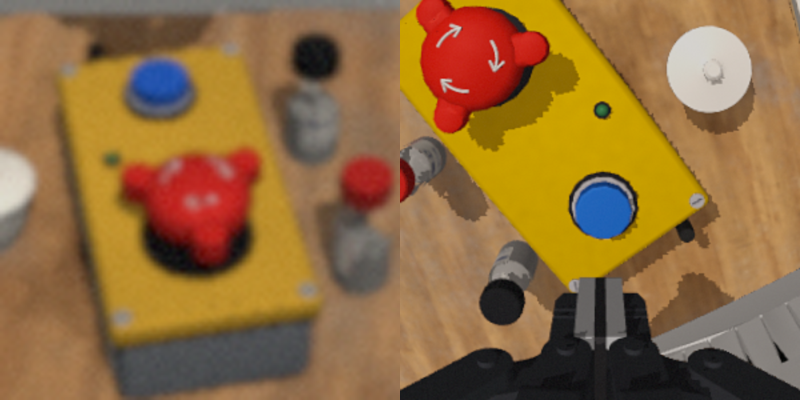

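```bash
python3 -c "
from h import *
arm.hand_in(); info()"
```

```text
the job is handed in; nothing more can be done
the job is handed in; nothing more can be done
```

I did all three steps in order with the shut fingertips and handed the job in at about 15.5 s of the 48 s allowed. `hand_in` gives no verdict, so the results below rest on pictures, forces and poses.

- **Press:** I pushed the head down to its bottom stop, where the force rose to 31 N with no further travel. After I lifted off, the picture showed the head still sitting low.
- **Turn and release:** I pushed the lobe nearest the robot clockwise to about 0.9 rad with 2–3 N. The lobe's position in the wrist picture fitted the popped-out height, not the latched one. After I backed off, the head stood high with its lobes back at rest.
- **Reset:** I pressed the blue button to its stop (11.5 N), held it there, and let it spring back.
- **Last check:** The final pictures show the head out and at rest, the button out, and the station, both vials and the crucible standing where they were. The fingers were clear, with a tool force of about 0.2 N. I did not measure the final displacements.

**Fingertip offset:** With the jaws shut, the real fingertips ended about 33.5 mm short of the stated TCP. I saw it in the scene and wrist pictures, confirmed it by touching the head, and corrected for it in every later move.

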